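Make up two carving kits from the bench stock

TASK

Make up the two carving kits in their trays: the green tray gets the yellow-handled gouge, the plaque blank and the sharpening stone; the blue tray gets the red-handled V-tool and the turned knob blank. Lay each tool inside its tray's long trough (blade either way) and put every other piece into a square bay of its own (either bay), all the same side up as now and sitting flat on the tray floor. Leave the black-handled chisel, the tin and the carved bird where they are.

Things in the scene. Friction and masses are not known exactly. Their poses are not given: they have to be found in the camera images.
- tray_green: Kit tray with a green floor and pale wooden fences. 188 (x) x 158 (y) mm outside, fixed. Origin: centre of its underside, z up. Floor 5 mm thick; fences 6 mm thick, tops 15 mm above the bench. Long trough along x, inside 176 x 54 mm, middle at (0, +46) mm. Two square bays side by side, inside 85 (x) x 86 (y) mm, middles at (-45.5, -30) and (+45.5, -30) mm.
- tray_blue: Kit tray with a blue floor and pale wooden fences. 188 (x) x 158 (y) mm outside, fixed. Origin: centre of its underside, z up. Floor 5 mm thick; fences 6 mm thick, tops 15 mm above the bench. Long trough along x, inside 176 x 54 mm, middle at (0, +46) mm. Two square bays side by side, inside 85 (x) x 86 (y) mm, middles at (-45.5, -30) and (+45.5, -30) mm.
- gouge_yellow: Palm carving tool with a yellow handle and steel gouge blade, 124 mm long, lying flat. Origin: mid-length, at underside height; x to the blade's tip, z up. Handle: rounded block 60 long (x), 28 wide (y), 28 mm tall, its middle 32 mm from the origin towards -x. Blade up to 20 mm wide, below 18 mm. About 80 g, mostly in the handle.
- vtool_red: Palm carving tool with a red handle and steel V-shaped blade, 124 mm long, lying flat. Origin: mid-length, at underside height; x to the blade's tip, z up. Handle: rounded block 60 long (x), 28 wide (y), 28 mm tall, its middle 32 mm from the origin towards -x. Blade up to 20 mm wide, below 18 mm. About 80 g, mostly in the handle.
- plaque: Plaque blank: pale wooden block with a small dark rosette marked on its top; 66 mm (x) by 50 mm (y), 26 mm thick, lying flat. Origin at the centre of its underside, z up. About 60 g.
- stone: Sharpening stone: bar 70 mm (x) by 30 mm (y), 24 mm tall, white upper half and grey lower half, lying flat with the white up. Origin at the centre of its underside, z up. About 110 g.
- knob_blank: Turned knob blank: dark red-brown upright cylinder, diameter 44 mm, straight sides up to 42 mm, bevelled above that to a flat top at 50 mm. Origin at the centre of its underside, z up. About 60 g.
- chisel_black: Belongs to no kit. Palm carving tool with a black handle and steel flat blade, 124 mm long, lying flat. Origin: mid-length, at underside height; x to the blade's tip, z up. Handle: rounded block 60 long (x), 28 wide (y), 28 mm tall, its middle 32 mm from the origin towards -x. Blade up to 20 mm wide, below 18 mm. About 80 g, mostly in the handle.
- wax_tin: Bystander: round tin with a brass-coloured lid, diameter 60 mm, 42 mm tall, standing beside the far end of the stock. Origin at the centre of its underside.
- bird: Bystander: small finished carving, a wooden bird on a dark base 56 (x) x 44 (y) mm, 70 mm tall, tail reaching 42 mm from the origin along +x. It stands beside the far end of the stock. Origin at the centre of its underside.
There are look-alikes about, which are no part of the job. Of the things that look like the vtool_red, take the one that is farthest from the robot's base at the start. There is more than one size of the stone; the one meant has the size given above.

How it is judged:
By the outcome, as a careful person would: the job done as asked, in the order asked, and still so for the second after the job is handed in, with the robot touching nothing.
It also fails if it takes over 122 s, if anything falls off the work surface, if the arm or the gripper's body presses on something with over 40 N, if the wrist force passes 120 N, or if a joint passes its speed limit or range.

ROBOT

A 6-joint arm with a two-finger parallel gripper is mounted at the origin on the work surface. World frame = base frame: x ahead of the robot, y to its left, z up, the work surface at z = 0. Lengths are in mm, angles in rad, forces in N, time in s.
With the tool pointing down it reaches from about 400 to 925 mm from the base axis. Payload 12.5 kg.
Tool frame: the origin (TCP) lies at the very end of the fingers, on their centre line; the grasp point (between the pads) lies env.grip_point_offset behind it (env.grip_point_offset is the distance from the TCP to the grasp point, in mm); y points along the fingers, z is the direction in which the jaws open and shut, and the axes are right-handed (so a half turn about y gives the same grasp; the last joint's range is limited). The gripper opens to 95 mm and grips with 3 to 60 N. Pads are 20 mm wide; open, the fingers measure 119 mm over their backs; the gripper's body (75 mm by 180 mm) begins 59 mm behind the grasp point.
Start: joints at [-1.213, 0.491, 1.559, -0, 1.092, -0.106], TCP at [279.618, -558.982, 214.661] pointing down, gripper open.
Joint ranges: [-3.1, 3.1], [-0.84, 2.19], [0.05, 2.79], [-1.13, 4.28], [0.06, 2.93], [-2.69, 2.69]. Speed limits (rad/s): [2.22, 2.22, 2.79, 3.14, 3.14, 3.14].

INTERFACE

Orientations are given as [roll, pitch, yaw] about the fixed x, y, z axes, in that order (R = Rz(yaw) Ry(pitch) Rx(roll)).
In Python, from cell import readout, read_camera, env, nets gives the robot as it stands.
- The arm moves only by the tool apply_moves, never from a script. Its argument "increments" is a list of rows, each a list of 3 entries, a list of its own where there are three numbers: the shift along the tool's x, y, z in cm, then the turn, a rotation vector about the tool's x, y, z in degrees, then the finger opening in cm, from 0 to 9.51. A call has exactly 5 rows; each row shifts and turns the pose as measured when the row begins, along the tool's axes as they then stand; what a row does not reach is not made up. A row lasts 1/8 s, in which the tool goes at most 62.5 mm and 10.7 degrees, less where a joint would pass 70% of its speed; a pose out of reach is approached as far as the arm can. A call with a gripper value outside its range is refused whole. The fingers move at their own pace and stop on an object; the grip force is fixed at half the most. Time passes only in rows, so rows that do not move let the fingers close, or fill a call up. It gives the time, the measured TCP pose, the force and the opening at its end, in the units of the state.
- readout.state(): the state, without advancing time (a new reading comes with each control period).
- read_camera(name): name is "scene" or "top"; returns a dict with "img" (400x640x3 uint8, red, green, blue), "vfov" (degrees; the focal length in pixels is half the picture's height over the tangent of half this angle, whatever the lens; pixels are square), "cx", "cy" (the principal point, pixels), "rvec" (rotation vector, rad) and "tvec" (3), from world to camera coordinates, as OpenCV has them. Camera axes: x right, y down, z forward; pixel columns grow to the right and rows downward; lengths in mm; the calibration is good to about 2 mm. A picture is of the moment at which its call begins. There is no depth.
- env.job_done(): hands the job in, once; it reports no verdict.
Trained networks look in a picture, given as the dict that the camera call returned (one of the last four; its "shot" number tells which), for a name from the list of things; names that differ only in an ending like _2 or _b are one class to them, and where a whole thing is asked for, a point or a joint stands for the part that bears it (a point fixed in the world has none). Each returns a list of dicts, best first, with "confidence" (0 to 1); they miss things now and then, are a little off and sometimes report something else, mostly with a low value. They report only what shows in the picture. A call takes as long as a camera call. They do not tell look-alikes from the thing itself.
- nets.look_for(picture, thing): "point" ([x, y, z] in mm, in the coordinates of the camera as it stood for that picture, good to about 4 mm: the middle of the surface that is visible of it).
- nets.mark_of(picture, thing): "point" ([x, y, z] in mm, in the coordinates of the camera as it stood for that picture, good to about 4 mm: a listed point, or the origin of a listed thing).
The state is a dict: "t": time; "joints": joint angles; "qvel": joint speeds; "tau": joint torques, N m; "eef_pos": TCP position; "tcp_rot": TCP orientation; "ft_force": force on the tool from outside, world axes, zero at the start; "moment": the same for the moment, N m; "opening": opening from 0.0 (shut) to 1.0 (fully open).
Only numpy, scipy, OpenCV 4.12 (cv2) and the standard library are available. Lean on these libraries where they do the work, as an engineer would, in place of code of your own. Each camera call takes 0.05 s, during which the arm holds its last target. There are 200 camera calls.

## Working session

There is one attempt and no reset: what is moved stays moved. The work goes in short steps, Python scripts to look and compute and a tool call to move; the robot and the scene stay as the last step left them, time stands still between calls to the robot, and variables do not carry over. Pictures are saved under pics/ and viewed, about 12 in all and at most 16, crops included, and the job is handed in when it is done.

Besides the shell and the picture viewer there is one more tool, called as name([rows], argument=value, ...), one row to a line, values as JSON. apply_moves: Moves the arm, as the interface text tells. Its arguments: {"type":"object","properties":{"increments":{"type":"array"}},"required":["increments"]}

```bash
ls; mkdir -p pics; python3 - <<'E'
from cell import readout, read_camera, env, nets
import cv2
print(readout.state(), env.grip_point_offset)
for n in ["scene","top"]:
    p=read_camera(n); cv2.imwrite(f"pics/{n}0.png",p["img"][:,:,::-1]); print(n,p["vfov"],p["cx"],p["cy"],p["rvec"],p["tvec"])
E
```

```text
pics
{'t': 0.0, 'joints': array([-1.21260300e+00,  4.91582469e-01,  1.55948145e+00,  1.19629850e-05,
        1.09169550e+00, -1.05574795e-01]), 'qvel': array([-6.26514133e-04,  8.66837390e-05,  4.98394830e-04, -1.55156211e-03,
        2.16198888e-03,  3.57026763e-04]), 'tau': array([-2.14546228e-03, -6.12647223e+01, -2.58177495e+01,  6.91601657e-02,
        4.83653520e-02, -1.07395133e-04]), 'eef_pos': array([ 279.52189775, -558.72178096,  214.03649876]), 'tcp_rot': array([-1.57195548e+00,  1.33503014e-04, -2.67783014e+00]), 'ft_force': array([-0.59837044,  0.34987112,  0.23576624]), 'moment': array([0.04530298, 0.02876135, 0.01482931]), 'opening': 1.0010662073451047} 18.8
scene 46.08450514236794 319.79858391586987 202.699815059884 [ 2.0461723   1.25341658 -0.53559171] [-203.78402103 -287.99860832 1466.1726213 ]
top 51.18044980075883 321.76388543898645 200.54388502740844 [ 2.18830874 -2.18317803  0.07412998] [ -12.90261433  515.06862224 1045.8996701 ]
```

View pics/scene0.png

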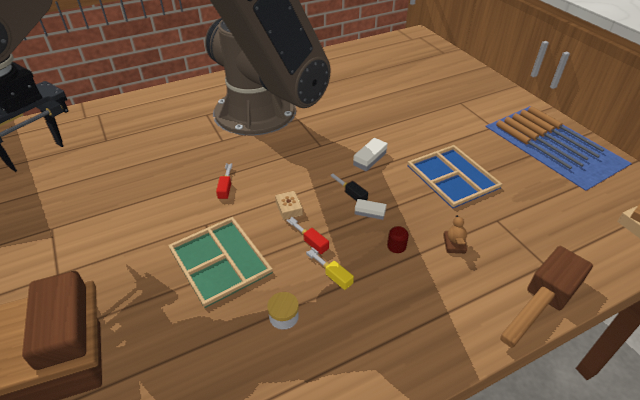

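View pics/top0.png

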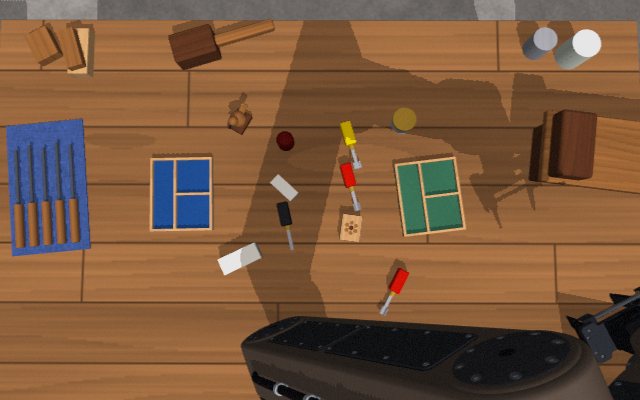

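```bash
cat > h.py <<'E'
from cell import readout, read_camera, env, nets
import numpy as np, cv2
from scipy.spatial.transform import Rotation as Ro
np.set_printoptions(precision=1,suppress=True)
def RT(p): return cv2.Rodrigues(np.array(p["rvec"],float))[0], np.array(p["tvec"],float)
def w(p,c): R,t=RT(p); return R.T@(np.array(c)-t)
def K(p): f=200/np.tan(np.radians(p["vfov"])/2); return np.array([[f,0,p["cx"]],[0,f,p["cy"]],[0,0,1]])
def px2w(p,u,v,z):
    R,t=RT(p); d=R.T@np.linalg.solve(K(p),[u,v,1]); c=-R.T@t; return c+d*(z-c[2])/d[2]
def proj(p,X): return cv2.projectPoints(np.array(X,float).reshape(-1,1,3),np.array(p["rvec"]),np.array(p["tvec"]),K(p),None)[0].reshape(-1,2)
E
python3 - <<'E'
from h import *
for n in ["top","scene"]:
    p=read_camera(n)
    for th in "tray_green tray_blue gouge_yellow vtool_red plaque stone knob_blank chisel_black wax_tin bird".split():
        for nm,f in (("mark",nets.mark_of),("look",nets.look_for)):
            for d in f(p,th):
                if d["confidence"]>.3:
                    W=w(p,d["point"]); print(n,th,nm,round(d["confidence"],2),W,proj(p,W)[0])
E
```

```text
top tray_green mark 0.61 [ 526.7 -290.5    1.7] [429.6 196.8]
top tray_green look 0.94 [ 524.4 -290.6    7.1] [430.2 197.5]
top tray_blue mark 0.7 [529.5 354.    0.7] [180.7 195.1]
top tray_blue look 0.69 [526.6 352.4   6.8] [180.4 196. ]
top gouge_yellow mark 0.79 [657.6 -87.9   1.8] [351.1 146.5]
top gouge_yellow look 0.94 [670.4 -84.3  25.6] [350.3 139.7]
top vtool_red mark 0.68 [549.9 -86.2   1.5] [350.6 187.7]
top vtool_red mark 0.62 [ 285.  -188.9    2.8] [391.2 291.3]
top vtool_red look 0.79 [566.7 -81.8  28.3] [349.5 180. ]
top vtool_red look 0.64 [ 304.6 -195.9   26.8] [395.5 284.8]
top vtool_red look 0.57 [549.7  84.6  22.1] [283.9 186.8]
top plaque mark 0.61 [449.5 -85.5   0.9] [350.4 226.5]
top plaque mark 0.43 [550.8 -86.1   1.4] [350.5 187.3]
top plaque look 0.85 [447.2 -76.4  25.8] [347.4 227.3]
top stone mark 0.89 [369.1 194.6  -0.2] [241.3 257.6]
top stone mark 0.57 [550.7  84.8  -1.3] [284.7 187.3]
top stone look 0.83 [547.4  83.8  23.9] [284.2 187.6]
top stone look 0.34 [448.8 -80.2  27.4] [348.9 226.6]
top knob_blank mark 0.79 [665.4  87.8   1.7] [283.8 143.4]
top
[... 1308 characters left out ...]
ne look 0.87 [554.9  81.9  21.4] [370.6 208. ]
scene stone look 0.8 [378.7 180.4  33.3] [368.  152.1]
scene knob_blank mark 0.91 [670.4  81.8  -1.5] [396.6 247.1]
scene knob_blank mark 0.53 [722.1 204.   -1. ] [454.4 243.8]
scene knob_blank look 0.65 [678.2  73.6  38.2] [397.5 238.9]
scene chisel_black mark 0.74 [452.6  80.5  -5.1] [348.5 190.7]
scene chisel_black look 0.74 [480.3  77.5  21.3] [353.4 189.9]
scene wax_tin mark 0.83 [ 721.  -216.4   -5.2] [285.  317.3]
scene wax_tin mark 0.61 [527.6 349.7  -1. ] [451.3 175.4]
scene wax_tin look 0.94 [ 727.9 -221.9   37.7] [282.7 308.8]
scene bird mark 0.96 [724.  204.9  -0.6] [455.3 244.1]
scene bird look 0.95 [729.2 194.3  41.9] [456.8 234.5]
```

The scene view matches the networks: the red V-tool to take is at (550,-85), with the near one at (285,-190) as the decoy. There are two white stones, at (550,85) and (368,192). Next I'll get precise outlines.

```bash
cat > seg.py <<'E'
from h import *
def rect(p,m,z):
    n,l,s,c=cv2.connectedComponentsWithStats(m.astype(np.uint8)); 
    i=1+np.argmax(s[1:,4]); cs=cv2.findContours((l==i).astype(np.uint8),0,1)[0][0].reshape(-1,2)
    # outline pixel centres -> world plane
    P=np.array([px2w(p,u,v,z)[:2] for u,v in cs]).astype(np.float32)
    (c0,c1),(a,b),t=cv2.minAreaRect(P)
    if a<b: a,b,t=b,a,t+90
    t=(t+90)%180-90
    return cs,np.array([c0,c1,a+2.4,b+2.4,t])
def masks(p):
    i=p["img"]; h=cv2.cvtColor(i,cv2.COLOR_RGB2HSV).astype(int); H,S,V=h[...,0],h[...,1],h[...,2]
    return dict(yellow=((H>20)&(H<33)&(S>180)&(V>110),26),red=(((H<6)|(H>174))&(S>190)&(V>130),26),white=((S<45)&(V>110),24),
      black=((V<45),26),green=((H>60)&(H<95)&(S>90),5),blue=((H>100)&(H<125)&(S>120),5))
E
python3 - <<'E'
from seg import *
p=read_camera("top"); R,t=RT(p); print("cam",-R.T@t)
M=masks(p); im=p["img"][:,:,::-1].copy(); im=cv2.resize(im,None,fx=4,fy=4,interpolation=cv2.INTER_CUBIC)
rois=[("yellow",330,365,115,160),("red",335,360,158,200),("white",265,305,170,205),("white",210,270,235,280),("black",272,298,195,232),("green",390,470,150,240),("blue",145,218,150,235)]
for n,a,b,c,d in rois:
    m,z=M[n]; k=np.zeros_like(m); k[c:d,a:b]=m[c:d,a:b]
    if n in("green","blue"): k=cv2.morphologyEx(k.astype(np.uint8),cv2.MORPH_CLOSE,np.ones((7,7)))
    cs,r=rect(p,k,z); print(n,r); cv2.polylines(im,[cs*4+2],True,(255,0,255),1)
cv2.imwrite("pics/crop1.png",im[110*4:255*4,265*4:465*4])
E
```

```text
cam [ 441.8  -13.  1078.9]
yellow [683.4 -79.1  75.1  32.2  14.5]
red [580.7 -77.8  62.1  29.6  15.8]
white [548.2  84.2  73.   31.9  47.3]
white [369.2 195.4 104.8  45.3 -64.1]
black [481.9  83.9  60.5  29.4  13. ]
green [ 527.8 -288.9  177.   143.1    7.1]
blue [532.8 351.9 176.9 142.6   1.3]
```

View pics/crop1.png

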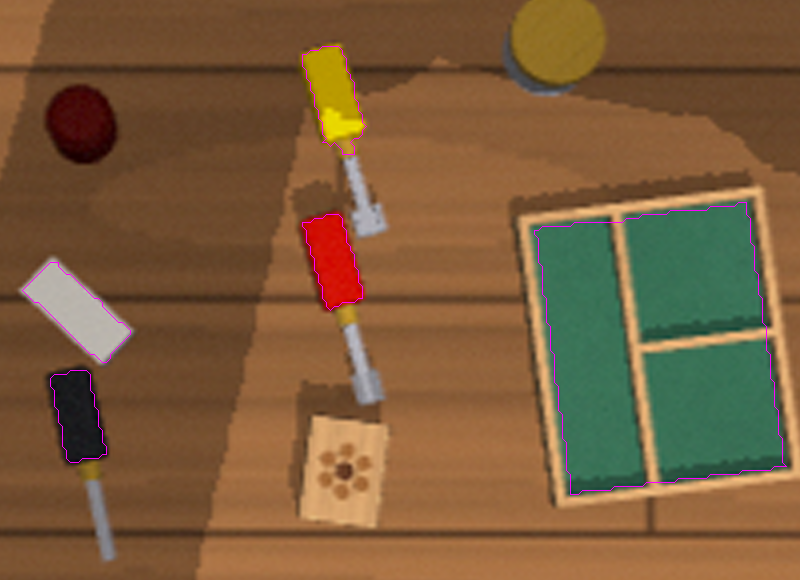

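The small stone measures 73x32, so it is the right one. The green tray's yaw is about 7° and the blue tray's about 1°. Now a helper to turn targets into rows.

```bash
cat > go.py <<'E'
from h import *
import sys
def plan(wps):
    # wps: x,y,z,yaw,open(cm),nrows ; prints rounded rows in tool axes
    s=readout.state(); p=np.array(s["eef_pos"]); R=Ro.from_euler("xyz",s["tcp_rot"])
    print("t %.2f"%s["t"],p,"rot",np.degrees(s["tcp_rot"]),"F",s["ft_force"],"op",round(s["opening"],3))
    rows=[]
    for x,y,z,yaw,o,n in wps:
        for k in range(n,0,-1):
            T=Ro.from_euler("xyz",[-90,0,yaw],degrees=True)
            v=(R.inv()*T).as_rotvec(degrees=True)
            sh=np.round(R.inv().apply((np.array([x,y,z])-p)/k)/10,2); tu=np.round(v/k,1)
            rows.append([list(map(float,sh+0)),list(map(float,tu+0)),o])
            p=p+R.apply(sh*10); R=R*Ro.from_rotvec(tu,degrees=True)
    for i in range(0,len(rows),5): print(str(rows[i:i+5]).replace(" ",""))
if __name__=="__main__": plan(eval(sys.argv[1]))
E
python3 go.py "[(600,-200,180,-165.5,5,9),(683,-79,110,-165.5,5,3),(683,-79,60,-165.5,5,3)]"
```

```text
t 2.25 [ 279.6 -559.   214.7] rot [ -90.     0.  -153.4] F [ 0.1 -0.3  0.4] op 0.997
[[[-4.97,0.38,-1.98],[0.0,1.3,0.0],5],[[-4.92,0.39,-2.09],[0.0,1.3,0.0],5],[[-4.87,0.38,-2.2],[0.0,1.4,0.0],5],[[-4.82,0.39,-2.32],[0.0,1.3,0.0],5],[[-4.76,0.38,-2.42],[0.0,1.4,0.0],5]]
[[[-4.71,0.39,-2.54],[0.0,1.3,0.0],5],[[-4.64,0.38,-2.65],[0.0,1.4,0.0],5],[[-4.58,0.39,-2.76],[0.0,1.3,0.0],5],[[-4.52,0.38,-2.86],[0.0,1.4,0.0],5],[[-3.69,2.33,-3.21],[0.0,0.0,0.0],5]]
[[[-3.68,2.34,-3.21],[0.0,0.0,0.0],5],[[-3.69,2.33,-3.22],[0.0,0.0,0.0],5],[[0.0,1.67,0.0],[0.0,0.0,0.0],5],[[0.0,1.67,0.0],[0.0,0.0,0.0],5],[[0.0,1.66,0.0],[0.0,0.0,0.0],5]]
```

apply_moves([
  [[-5, 0.4, -2], [0, 1.3, 0], 5],
  [[-4.9, 0.4, -2.1], [0, 1.3, 0], 5],
  [[-4.9, 0.4, -2.2], [0, 1.4, 0], 5],
  [[-4.8, 0.4, -2.3], [0, 1.3, 0], 5],
  [[-4.8, 0.4, -2.4], [0, 1.4, 0], 5],
])

```text
t: 2.88
eef_pos: [461.4, -357.3, 194.1]
tcp_rot: [-1.569, 0.0, -2.805]
ft_force: [1.3, -0.1, -1.3]
opening: 0.549
```

apply_moves([
  [[-4.7, 0.4, -2.5], [0, 1.3, 0], 5],
  [[-4.6, 0.4, -2.6], [0, 1.4, 0], 5],
  [[-4.6, 0.4, -2.8], [0, 1.3, 0], 5],
  [[-4.5, 0.4, -2.9], [0, 1.4, 0], 5],
  [[-3.7, 2.3, -3.2], [0, 0, 0], 5],
])

```text
t: 3.5
eef_pos: [640.2, -152.8, 155.8]
tcp_rot: [-1.566, 0.004, -2.903]
ft_force: [-0.5, -0.3, -0.5]
opening: 0.525
```

```bash
python3 go.py "[(683,-79,90,-165.5,5,5)]"
```

```text
t 3.50 [ 640.2 -152.8  155.8] rot [ -89.7    0.2 -166.3] F [-0.5 -0.3 -0.5] op 0.525
[[[-1.18,1.32,-1.24],[-0.1,-0.2,0.0],5],[[-1.18,1.32,-1.23],[0.0,-0.2,-0.1],5],[[-1.19,1.31,-1.23],[-0.1,-0.1,0.0],5],[[-1.19,1.32,-1.22],[0.0,-0.2,-0.1],5],[[-1.19,1.31,-1.22],[-0.1,-0.1,0.0],5]]
```

apply_moves([
  [[-1.2, 1.3, -1.2], [-0.1, -0.2, 0], 5],
  [[-1.2, 1.3, -1.2], [0, -0.2, -0.1], 5],
  [[-1.2, 1.3, -1.2], [-0.1, -0.1, 0], 5],
  [[-1.2, 1.3, -1.2], [0, -0.2, -0.1], 5],
  [[-1.3, 1.3, -1.2], [-0.1, -0.1, 0], 5],
])

```text
t: 4.12
eef_pos: [686.9, -76.5, 87.0]
tcp_rot: [-1.572, -0.0, -2.888]
ft_force: [0.4, -0.1, -0.6]
opening: 0.528
```

```bash
python3 go.py "[(685,-79.5,13,-165.5,5,5)]"; python3 -c "
from h import *
p=read_camera('scene'); cv2.imwrite('pics/s1.png',cv2.resize(p['img'][150:350,230:490,::-1],None,fx=3,fy=3,interpolation=2))"
```

```text
t 4.12 [686.9 -76.5  87. ] rot [ -90.    -0.  -165.5] F [ 0.4 -0.1 -0.6] op 0.528
[[[0.05,1.48,0.05],[0.0,0.0,0.0],5],[[0.05,1.48,0.05],[0.0,0.0,0.0],5],[[0.05,1.48,0.05],[0.0,0.0,0.0],5],[[0.06,1.48,0.05],[0.0,0.0,0.0],5],[[0.05,1.48,0.04],[0.0,0.0,0.0],5]]
```

View pics/s1.png

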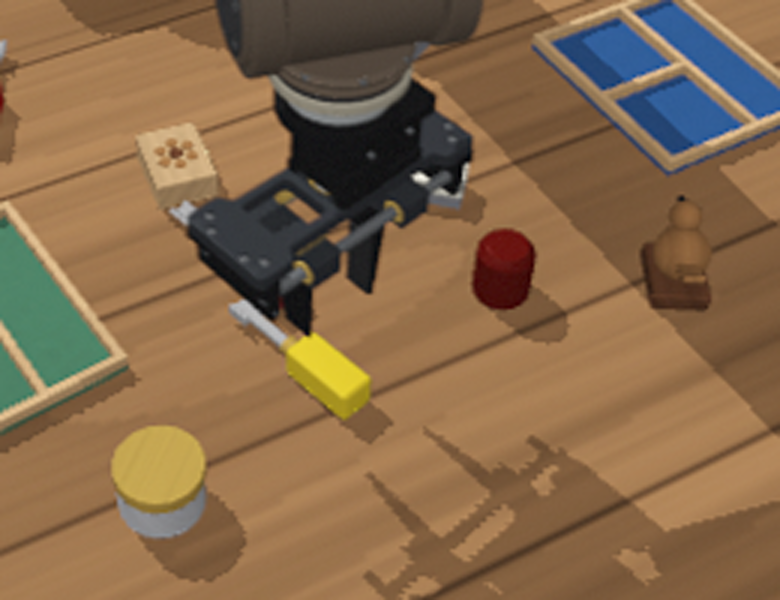

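The view shows the open jaws hovering in line over the yellow handle (crop ~(325,375)) with nothing in the way. I'll descend and grip.

apply_moves([
  [[0, 1.5, 0.1], [0, 0, 0], 5],
  [[0.1, 1.5, 0], [0, 0, 0], 5],
  [[0, 1.5, 0.1], [0, 0, 0], 5],
  [[0.1, 1.5, 0], [0, 0, 0], 5],
  [[0, 1.2, 0], [0, 0, 0], 5],
])

```text
t: 4.8
eef_pos: [685.3, -78.2, 8.5]
tcp_rot: [-1.573, -0.002, -2.887]
ft_force: [0.6, -0.2, -0.4]
opening: 0.525
```

apply_moves([
  [[0, 0, 0], [0, 0, 0], 5],
  [[0, 0, 0], [0, 0, 0], 1],
  [[0, 0, 0], [0, 0, 0], 1],
  [[0, 0, 0], [0, 0, 0], 1],
  [[0, 0, 0], [0, 0, 0], 1],
])

```text
t: 5.42
eef_pos: [685.6, -78.4, 8.8]
tcp_rot: [-1.572, -0.001, -2.888]
ft_force: [0.5, 0.6, -1.3]
opening: 0.294
```

```bash
python3 go.py "[(675,-90,70,-165.5,1,4),(553,-239.5,70,-172.9,1,6)]"
```

```text
t 5.42 [685.6 -78.4   8.8] rot [ -90.1   -0.  -165.4] F [ 0.5  0.6 -1.3] op 0.294
[[[0.33,-1.53,0.21],[0.0,0.0,0.0],1],[[0.33,-1.53,0.21],[0.0,0.0,0.0],1],[[0.33,-1.53,0.22],[0.0,0.0,0.0],1],[[0.33,-1.53,0.21],[0.1,0.1,0.0],1],[[2.59,0.0,1.91],[0.0,1.2,0.0],1]]
[[[2.55,0.0,1.96],[0.0,1.2,0.0],1],[[2.51,0.0,2.01],[0.0,1.2,0.0],1],[[2.47,0.01,2.06],[0.0,1.3,0.0],1],[[2.42,0.0,2.12],[0.0,1.2,0.0],1],[[2.37,0.01,2.17],[0.0,1.3,0.0],1]]
```

Gripped at 28 mm, but the tips are lower than planned: 9 mm, which would foul the trough fences. I'll regrip 5 mm higher.

apply_moves([
  [[0, 0, 0], [0, 0, 0], 4],
  [[0, -0.5, 0], [0, 0, 0], 4],
  [[0, 0, 0], [0, 0, 0], 4],
  [[0, 0, 0], [0, 0, 0], 1],
  [[0, 0, 0], [0, 0, 0], 1],
])

```text
t: 6.05
eef_pos: [685.8, -78.4, 14.7]
tcp_rot: [-1.572, -0.0, -2.888]
ft_force: [-0.4, -0.6, -0.3]
opening: 0.291
```

apply_moves([
  [[0, 0, 0], [0, 0, 0], 1],
  [[0, 0, 0], [0, 0, 0], 1],
  [[0, -1.5, 0], [0, 0, 0], 1],
  [[0, -2, 0], [0, 0, 0], 1],
  [[0, -2, 0], [0, 0, 0], 1],
])

```text
t: 6.68
eef_pos: [685.3, -78.3, 72.1]
tcp_rot: [-1.573, -0.002, -2.888]
ft_force: [-0.8, 0.3, -0.5]
opening: 0.291
```

```bash
python3 go.py "[(553,-239.5,70,-172.9,1,6),(553,-239.5,40,-172.9,1,4)]"
```

```text
t 6.67 [685.3 -78.3  72.1] rot [ -90.1   -0.1 -165.4] F [-0.8  0.3 -0.5] op 0.291
[[[2.81,0.04,2.05],[0.0,1.2,0.0],1],[[2.77,0.04,2.1],[0.0,1.3,0.0],1],[[2.72,0.04,2.17],[0.0,1.2,0.0],1],[[2.67,0.03,2.22],[0.0,1.3,0.0],1],[[2.62,0.04,2.28],[0.0,1.2,0.1],1]]
[[[2.57,0.03,2.34],[0.1,1.3,0.0],1],[[0.0,0.75,0.0],[0.0,0.0,0.0],1],[[0.0,0.75,0.0],[0.0,0.0,0.0],1],[[0.0,0.75,0.0],[0.0,0.0,0.0],1],[[0.0,0.75,0.0],[0.0,0.0,0.0],1]]
```

apply_moves([
  [[2.8, 0, 2.1], [0, 1.2, 0], 1],
  [[2.8, 0, 2.1], [0, 1.3, 0], 1],
  [[2.7, 0, 2.2], [0, 1.2, 0], 1],
  [[2.7, 0, 2.2], [0, 1.3, 0], 1],
  [[2.6, 0, 2.3], [0, 1.2, 0], 1],
])

```text
t: 7.3
eef_pos: [575.7, -215.9, 82.0]
tcp_rot: [-1.567, 0.008, -2.995]
ft_force: [0.2, 0.1, -0.8]
opening: 0.294
```

apply_moves([
  [[2.4, 0, 2.2], [0, 1.2, 0], 1],
  [[0, 0.8, 0], [0, 0, 0], 1],
  [[0, 0.8, 0], [0, 0, 0], 1],
  [[0, 0.6, 0], [0, 0, 0], 1],
  [[0, 0, 0], [0, 0, 0], 1],
])

```text
t: 7.92
eef_pos: [555.7, -242.6, 62.9]
tcp_rot: [-1.565, 0.012, -3.017]
ft_force: [-0.2, -0.3, -0.8]
opening: 0.292
```

```bash
python3 go.py "[(553,-239.5,20.5,-172.9,1,4),(553,-239.5,20.5,-172.9,1,1)]"; python3 -c "
from h import *
p=read_camera('scene'); cv2.imwrite('pics/s2.png',cv2.resize(p['img'][170:340,120:360,::-1],None,fx=3,fy=3,interpolation=2))"
```

```text
t 7.92 [ 555.7 -242.6   62.9] rot [ -89.6    0.7 -172.9] F [-0.2 -0.3 -0.8] op 0.292
[[[0.07,1.06,-0.09],[-0.1,0.0,-0.2],1],[[0.07,1.06,-0.09],[-0.1,0.0,-0.2],1],[[0.06,1.06,-0.09],[-0.1,0.0,-0.2],1],[[0.06,1.06,-0.08],[-0.1,0.0,-0.1],1],[[0.0,0.0,0.0],[0.0,0.0,0.0],1]]
```

View pics/s2.png

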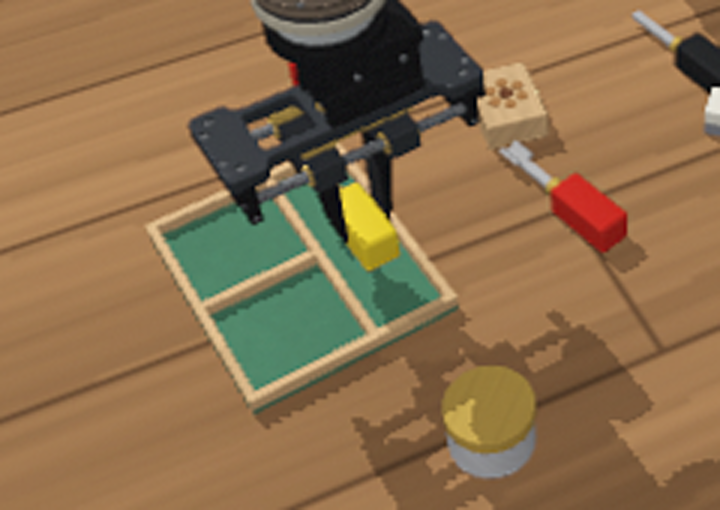

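Gouge held over the trough (crop ~(365,230)). Lowering.

apply_moves([
  [[0.1, 1.1, -0.1], [-0.1, 0, -0.2], 1],
  [[0.1, 1.1, -0.1], [-0.1, 0, -0.2], 1],
  [[0.1, 1, -0.1], [-0.1, 0, -0.2], 1],
  [[0, 0.5, 0], [-0.1, 0, -0.1], 1],
  [[0, 0, 0], [0, 0, 0], 1],
])

```text
t: 8.6
eef_pos: [552.7, -239.2, 22.9]
tcp_rot: [-1.573, -0.001, -3.016]
ft_force: [-0.7, -0.3, -0.8]
opening: 0.294
```

```bash
python3 go.py "[(553,-239.5,20.5,-172.9,1,2)]"
```

```text
t 8.60 [ 552.7 -239.2   22.9] rot [ -90.1   -0.1 -172.8] F [-0.7 -0.3 -0.8] op 0.294
[[[-0.01,0.12,0.02],[0.1,0.0,0.0],1],[[-0.02,0.12,0.01],[0.0,0.1,0.1],1]]
```

apply_moves([
  [[0, 0.2, 0], [0, 0, 0], 1],
  [[0, 0, 0], [0, 0, 0], 4],
  [[0, 0, 0], [0, 0, 0], 4],
  [[0, 0, 0], [0, 0, 0], 4],
  [[0, -1.5, 0], [0, 0, 0], 5],
])

```text
t: 9.22
eef_pos: [552.8, -239.4, 36.6]
tcp_rot: [-1.573, -0.001, -3.016]
ft_force: [-1.1, -0.2, 0.0]
opening: 0.478
```

```bash
python3 - <<'E'
from h import *
from go import plan
p=read_camera("top")
c=np.array([(312,415),(388,424),(377,527),(300,518)])/4+[265,110]-.4
W=np.array([px2w(p,u,v,26)[:2] for u,v in c]); print(W, W.mean(0))
d=W[0]-W[3]; print("yaw",np.degrees(np.arctan2(d[1],d[0])),np.linalg.norm(d),np.linalg.norm(W[0]-W[1]))
E
python3 go.py "[(553,-239.5,60,-172.9,7,1),(448,-80,60,-185.5,7,8),(448,-80,30,-185.5,7,3)]"
```

```text
[[ 482.3  -64.3]
 [ 476.7 -112.2]
 [ 412.1 -105. ]
 [ 417.6  -56.7]] [447.2 -84.6]
yaw -6.700867811842386 65.14066079726457 48.206120028945115
t 9.28 [ 553.8 -240.    39.2] rot [ -90.     0.1 -172.8] F [ 0.7 -0.3  1.9] op 0.505
[[[0.07,-2.08,-0.06],[0.0,0.1,-0.1],7],[[1.06,0.0,-2.14],[0.0,1.6,0.0],7],[[1.12,0.0,-2.11],[0.0,1.6,0.0],7],[[1.17,0.0,-2.08],[0.0,1.6,0.0],7],[[1.23,0.0,-2.04],[0.0,1.6,0.0],7]]
[[[1.29,0.0,-2.01],[0.0,1.5,0.0],7],[[1.34,0.0,-1.97],[0.0,1.6,0.0],7],[[1.4,-0.01,-1.94],[0.0,1.5,0.0],7],[[1.44,0.0,-1.9],[0.0,1.6,0.0],7],[[0.0,1.0,0.0],[0.0,0.0,0.0],7]]
[[[0.0,1.0,0.0],[0.0,0.0,0.0],7],[[0.0,1.0,0.0],[0.0,0.0,0.0],7]]
```

```bash
python3 go.py "[(553,-239.5,70,-172.9,7,1),(447,-84.5,60,-186.7,7,6),(447,-84.5,30,-186.7,7,3)]"
```

```text
t 9.28 [ 553.8 -240.    39.2] rot [ -90.     0.1 -172.8] F [ 0.7 -0.3  1.9] op 0.505
[[[0.07,-3.08,-0.05],[0.0,0.1,-0.1],7],[[1.44,0.16,-2.78],[0.0,2.3,0.0],7],[[1.54,0.17,-2.72],[0.0,2.3,0.0],7],[[1.65,0.16,-2.66],[0.0,2.3,0.0],7],[[1.76,0.17,-2.59],[0.0,2.3,0.0],7]]
[[[1.86,0.16,-2.52],[0.0,2.3,0.0],7],[[1.97,0.17,-2.44],[0.0,2.3,0.0],7],[[0.0,1.0,0.0],[0.0,0.0,0.0],7],[[0.0,1.0,0.0],[0.0,0.0,0.0],7],[[0.0,1.0,0.0],[0.0,0.0,0.0],7]]
```

apply_moves([
  [[0.1, -3.1, 0], [0, 0, 0], 7],
  [[1.4, 0.1, -2.8], [0, 2.3, 0], 7],
  [[1.5, 0.1, -2.7], [0, 2.3, 0], 7],
  [[1.6, 0.1, -2.7], [0, 2.3, 0], 7],
  [[1.8, 0.1, -2.6], [0, 2.3, 0], 7],
])

```text
t: 9.9
eef_pos: [483.5, -135.6, 71.0]
tcp_rot: [-1.567, 0.01, 3.099]
ft_force: [-0.1, 0.5, 0.5]
opening: 0.736
```

apply_moves([
  [[1.9, 0, -2.5], [0, 2.3, 0], 7],
  [[1.8, 0, -2.2], [0, 2.3, 0], 7],
  [[0, 0, 0], [0, 0, 0], 7],
  [[0, 1, 0], [0, 0, 0], 7],
  [[0, 0, 0], [0, 0, 0], 7],
])

```text
t: 10.52
eef_pos: [449.9, -85.2, 62.8]
tcp_rot: [-1.567, 0.016, 3.018]
ft_force: [-0.3, 0.5, -0.8]
opening: 0.737
```

```bash
python3 go.py "[(447,-84.5,12,-186.7,7,4)]"; python3 -c "
from h import *
p=read_camera('top'); cv2.imwrite('pics/t2.png',cv2.resize(p['img'][110:260,270:470,::-1],None,fx=4,fy=4,interpolation=2))"
```

```text
t 10.53 [449.9 -85.2  62.8] rot [-89.8   0.9 172.9] F [-0.3  0.5 -0.8] op 0.737
[[[0.09,1.27,-0.01],[-0.1,-0.1,-0.2],7],[[0.09,1.27,-0.01],[0.0,-0.1,-0.2],7],[[0.09,1.27,-0.01],[-0.1,-0.1,-0.2],7],[[0.08,1.27,-0.02],[0.0,-0.1,-0.3],7]]
```

View pics/t2.png

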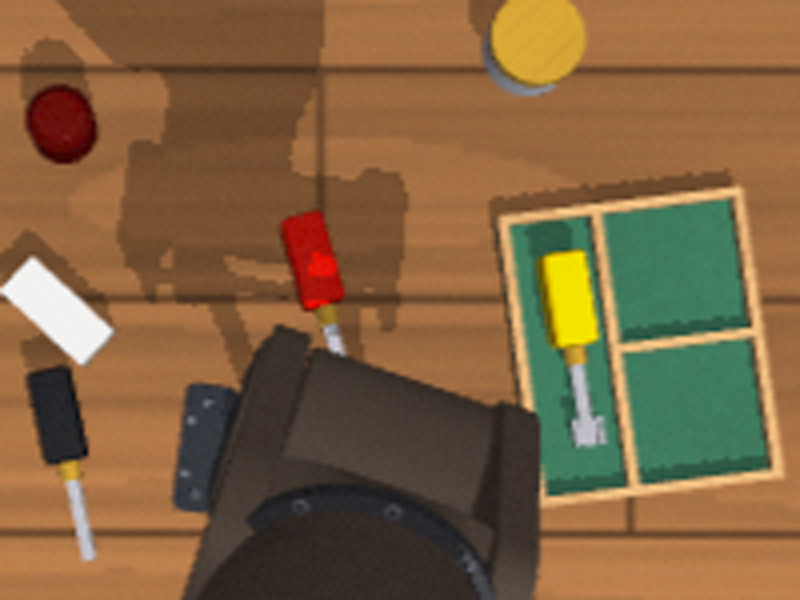

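The gouge lies inside the green trough (crop (575,340)). Now the plaque.

apply_moves([
  [[0.1, 1.3, 0], [-0.1, -0.1, -0.2], 7],
  [[0.1, 1.3, 0], [0, -0.1, -0.2], 7],
  [[0.1, 1.2, 0], [0, -0.1, -0.2], 7],
  [[0, 0.9, 0], [0, -0.1, -0.2], 7],
  [[0, 0, 0], [0, 0, 0], 7],
])

```text
t: 11.2
eef_pos: [447.5, -85.9, 11.7]
tcp_rot: [-1.569, -0.001, 3.025]
ft_force: [0.9, -0.0, -0.5]
opening: 0.737
```

apply_moves([
  [[0, 0, 0], [0, 0, 0], 3],
  [[0, 0, 0], [0, 0, 0], 3],
  [[0, 0, 0], [0, 0, 0], 3],
  [[0, 0, 0], [0, 0, 0], 3],
  [[0, 0, 0], [0, 0, 0], 3],
])

```text
t: 11.82
eef_pos: [447.9, -85.9, 12.6]
tcp_rot: [-1.568, 0.001, 3.025]
ft_force: [0.4, 1.0, -1.2]
opening: 0.523
```

```bash
python3 go.py "[(447,-84.5,55,-186.7,3,2),(485.6,-324.4,55,-172.9,3,7),(485.6,-324.4,55,-172.9,3,1)]"
```

```text
t 11.82 [447.9 -85.9  12.6] rot [-89.9   0.1 173.3] F [ 0.4  1.  -1.2] op 0.523
[[[0.05,-2.12,-0.06],[-0.1,0.0,0.0],3],[[0.05,-2.12,-0.06],[0.0,0.0,-0.1],3],[[-0.95,0.0,3.34],[0.0,-2.0,0.0],3],[[-0.83,0.0,3.37],[0.0,-2.0,0.0],3],[[-0.71,0.0,3.4],[0.0,-2.0,0.0],3]]
[[[-0.59,0.0,3.42],[0.0,-1.9,0.0],3],[[-0.48,0.0,3.44],[0.0,-2.0,0.0],3],[[-0.35,0.0,3.45],[0.0,-1.9,0.0],3],[[-0.24,0.01,3.46],[0.0,-2.0,0.0],3],[[0.0,0.0,0.0],[0.0,0.0,0.0],3]]
```

apply_moves([
  [[0, -2.5, 0], [0, 0, 0], 3],
  [[0, -2.7, 0], [0, 0, 0], 3],
  [[-0.9, 0, 3.3], [0, -2, 0], 3],
  [[-0.8, 0, 3.4], [0, -2, 0], 3],
  [[-0.7, 0, 3.4], [0, -2, 0], 3],
])

```text
t: 12.45
eef_pos: [463.8, -189.2, 66.9]
tcp_rot: [-1.568, 0.0, 3.137]
ft_force: [-0.1, -0.0, -0.3]
opening: 0.526
```

apply_moves([
  [[-0.6, 0, 3.4], [0, -1.9, 0], 3],
  [[-0.5, 0, 3.4], [0, -2, 0], 3],
  [[-0.4, 0, 3.4], [0, -1.9, 0], 3],
  [[-0.2, 0, 2.6], [0, -1.7, 0], 3],
  [[0, 0, 0], [0, 0, 0], 3],
])

```text
t: 13.08
eef_pos: [486.3, -322.5, 67.0]
tcp_rot: [-1.568, 0.0, -3.014]
ft_force: [0.6, 1.2, -1.1]
opening: 0.521
```

```bash
python3 go.py "[(485.6,-324.4,19,-172.9,3,4)]"
```

```text
t 13.07 [ 486.3 -322.5   67. ] rot [ -89.8    0.  -172.7] F [ 0.6  1.2 -1.1] op 0.521
[[[0.02,1.2,0.04],[0.0,0.1,0.0],3],[[0.02,1.2,0.04],[-0.1,0.0,0.0],3],[[0.03,1.2,0.04],[0.0,0.1,0.0],3],[[0.02,1.2,0.05],[-0.1,0.0,0.0],3]]
```

apply_moves([
  [[0, 1.3, 0], [0, 0, 0], 3],
  [[0, 1.3, 0.1], [0, 0, 0], 3],
  [[0, 1.2, 0.1], [0, 0, 0], 3],
  [[0, 0.6, 0], [0, 0, 0], 3],
  [[0, 0, 0], [0, 0, 0], 3],
])

```text
t: 13.7
eef_pos: [485.7, -321.3, 18.8]
tcp_rot: [-1.571, -0.002, -3.013]
ft_force: [0.3, 0.2, -0.1]
opening: 0.521
```

```bash
python3 go.py "[(485.6,-324.4,18.5,-172.9,3,1)]"
```

```text
t 13.70 [ 485.7 -321.3   18.8] rot [ -90.    -0.1 -172.6] F [ 0.3  0.2 -0.1] op 0.521
[[[0.05,0.03,0.31],[0.0,0.3,0.1],3]]
```

apply_moves([
  [[0, 0, 0.2], [0, 0, 0], 3],
  [[0, 0, 0], [0, 0, 0], 6.3],
  [[0, 0, 0], [0, 0, 0], 6.3],
  [[0, -2, 0], [0, 0, 0], 6],
  [[0, -3, 0], [0, 0, 0], 5],
])

```text
t: 14.32
eef_pos: [485.7, -323.2, 69.4]
tcp_rot: [-1.572, -0.003, -3.013]
ft_force: [-0.2, -0.1, 0.4]
opening: 0.574
```

```bash
python3 go.py "[(553,90,70,-132.7,4.2,8),(553,90,70,-132.7,4.2,2)]"
```

```text
t 14.32 [ 485.7 -323.2   69.4] rot [ -90.1   -0.2 -172.6] F [-0.2 -0.1  0.4] op 0.574
[[[-1.5,-0.01,-5.01],[0.0,-5.0,0.0],4.2],[[-1.93,-0.01,-4.86],[0.0,-5.0,0.0],4.2],[[-2.34,-0.01,-4.68],[0.0,-5.0,0.0],4.2],[[-2.74,0.0,-4.46],[0.0,-5.0,0.0],4.2],[[-3.12,-0.01,-4.2],[0.0,-5.0,0.0],4.2]]
[[[-3.48,0.0,-3.91],[0.1,-5.0,0.0],4.2],[[-3.81,-0.01,-3.59],[0.0,-5.0,0.1],4.2],[[-4.1,-0.01,-3.25],[0.1,-4.9,0.0],4.2],[[0.0,0.0,0.0],[0.0,0.0,0.0],4.2],[[0.0,0.0,0.0],[0.0,0.0,0.0],4.2]]
```

apply_moves([
  [[-1.5, 0, -5], [0, -5, 0], 4.2],
  [[-1.9, 0, -4.9], [0, -5, 0], 4.2],
  [[-2.3, 0, -4.7], [0, -5, 0], 4.2],
  [[-2.7, 0, -4.5], [0, -5, 0], 4.2],
  [[-3.1, 0, -4.2], [0, -5, 0], 4.2],
])

```text
t: 14.95
eef_pos: [527.9, -61.8, 72.9]
tcp_rot: [-1.565, 0.002, -2.57]
ft_force: [1.0, -0.2, 0.2]
opening: 0.441
```

apply_moves([
  [[-3.5, 0, -3.9], [0, -5, 0], 4.2],
  [[-3.8, 0, -3.6], [0, -5, 0], 4.2],
  [[-3, 0, -2.4], [0, -4, 0], 4.2],
  [[0, 0, 0], [0, 0, 0], 4.2],
  [[0, 0, 0], [0, 0, 0], 4.2],
])

```text
t: 15.58
eef_pos: [550.4, 87.2, 74.0]
tcp_rot: [-1.562, 0.003, -2.313]
ft_force: [-0.4, 0.2, -0.9]
opening: 0.441
```

```bash
python3 go.py "[(553,90,9,-132.7,4.2,4)]"; python3 -c "
from h import *
p=read_camera('top'); cv2.imwrite('pics/t3.png',cv2.resize(p['img'][110:260,260:460,::-1],None,fx=4,fy=4,interpolation=2))
p=read_camera('scene'); cv2.imwrite('pics/s3.png',cv2.resize(p['img'][140:290,160:430,::-1],None,fx=2.9,fy=2.9,interpolation=2))"
```

```text
t 15.57 [550.4  87.2  74. ] rot [ -89.5    0.1 -132.5] F [-0.4  0.2 -0.9] op 0.441
[[[-0.09,1.62,-0.01],[-0.1,0.0,0.0],4.2],[[-0.09,1.63,-0.01],[-0.1,0.1,0.0],4.2],[[-0.09,1.62,-0.01],[-0.2,0.0,-0.1],4.2],[[-0.1,1.63,0.0],[-0.1,0.1,0.0],4.2]]
```

View pics/s3.png

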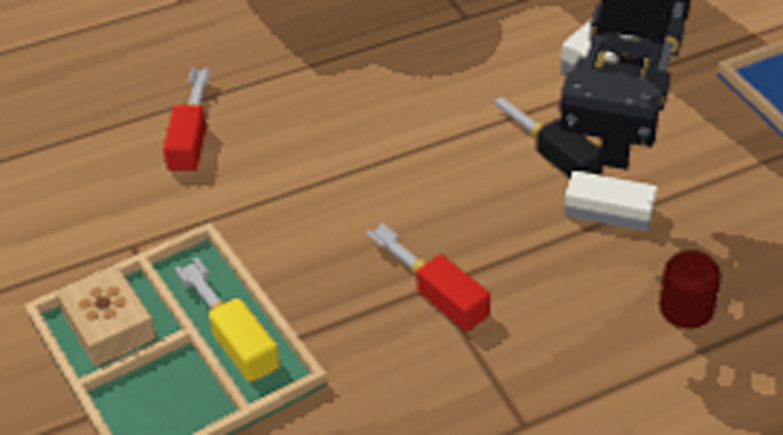

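The plaque sits in the near bay and the gouge in the trough. The stone is in front of the chisel (crop (610,200)). I'll descend with the grasp shifted away from the chisel.

apply_moves([
  [[-0.1, 1.6, 0], [-0.1, 0, 0], 4.2],
  [[-0.1, 1.6, 0], [-0.1, 0, 0], 4.2],
  [[-0.1, 1.6, 0], [-0.2, 0, 0], 4.2],
  [[-0.1, 1.1, 0], [-0.1, 0, 0], 4.2],
  [[0, 0, 0], [0, 0, 0], 4.2],
])

```text
t: 16.3
eef_pos: [553.2, 87.2, 9.5]
tcp_rot: [-1.573, 0.001, -2.318]
ft_force: [-0.2, 0.4, 1.0]
opening: 0.442
```

apply_moves([
  [[0, 0, 0], [0, 0, 0], 1],
  [[0, 0, 0], [0, 0, 0], 1],
  [[0, 0, 0], [0, 0, 0], 1],
  [[0, 0, 0], [0, 0, 0], 1],
  [[0, -0.5, 0], [0, 0, 0], 1],
])

```text
t: 16.92
eef_pos: [553.4, 87.4, 15.5]
tcp_rot: [-1.572, 0.002, -2.318]
ft_force: [-0.6, 0.3, -0.5]
opening: 0.315
```

```bash
python3 go.py "[(553,90,70,-132.7,1,2),(580,-307,70,-172.9,1,8)]"
```

```text
t 16.93 [553.4  87.4  15.5] rot [ -90.1    0.1 -132.8] F [-0.6  0.3 -0.5] op 0.315
[[[-0.09,-2.72,-0.11],[0.0,0.0,0.0],1],[[-0.08,-2.73,-0.11],[0.1,-0.1,-0.1],1],[[3.42,0.0,3.61],[0.0,5.0,0.0],1],[[3.09,0.0,3.9],[0.0,5.0,0.0],1],[[2.74,0.0,4.15],[0.0,5.0,0.0],1]]
[[[2.37,0.0,4.38],[0.0,5.0,0.0],1],[[1.97,0.0,4.56],[0.0,5.1,0.0],1],[[1.56,0.0,4.72],[0.0,5.0,0.0],1],[[1.15,0.01,4.84],[0.0,5.1,0.0],1],[[0.71,0.0,4.93],[0.0,5.0,0.0],1]]
```

apply_moves([
  [[0, -2.6, 0], [0, 0, 0], 1],
  [[0, -2.6, 0], [0, 0, 0], 1],
  [[3.4, 0, 3.6], [0, 5, 0], 1],
  [[3.1, 0, 3.9], [0, 5, 0], 1],
  [[2.7, 0, 4.2], [0, 5, 0], 1],
])

```text
t: 17.55
eef_pos: [564.6, -62.5, 71.5]
tcp_rot: [-1.571, 0.003, -2.581]
ft_force: [1.4, 0.2, -0.4]
opening: 0.315
```

apply_moves([
  [[2.4, 0, 4.4], [0, 5, 0], 1],
  [[2, 0, 4.6], [0, 5, 0], 1],
  [[1.6, 0, 4.7], [0, 5, 0], 1],
  [[0.9, 0, 4.4], [0, 5, 0], 1],
  [[0, 0, 1], [0, 3, 0], 1],
])

```text
t: 18.18
eef_pos: [578.9, -276.6, 73.5]
tcp_rot: [-1.57, 0.006, -3.0]
ft_force: [-0.6, 0.8, -1.9]
opening: 0.313
```

```bash
python3 go.py "[(581,-312.6,60,-172.9,1,5)]"
```

```text
t 18.18 [ 578.9 -276.6   73.5] rot [ -90.     0.3 -171.9] F [-0.6  0.8 -1.9] op 0.313
[[[0.06,0.27,0.72],[0.0,0.2,-0.1],1],[[0.06,0.27,0.72],[0.0,0.2,-0.1],1],[[0.06,0.27,0.72],[0.0,0.2,0.0],1],[[0.05,0.27,0.72],[0.0,0.2,-0.1],1],[[0.05,0.27,0.71],[0.0,0.2,0.0],1]]
```

apply_moves([
  [[0.1, 0.3, 1.2], [0, 0.2, -0.1], 1],
  [[0.1, 0.3, 1.2], [0, 0.2, -0.1], 1],
  [[0.1, 0.5, 0.9], [0, 0.2, -0.1], 1],
  [[0, 0.5, 0.2], [0, 0.2, 0], 1],
  [[0, 0, 0], [0, 0, 0], 1],
])

```text
t: 18.8
eef_pos: [580.6, -313.2, 56.4]
tcp_rot: [-1.571, -0.001, -3.011]
ft_force: [0.3, 0.3, -1.3]
opening: 0.312
```

```bash
python3 - <<'E'
from seg import *
s=readout.state(); print(s["eef_pos"])
for n in("top","scene"):
    p=read_camera(n); u,v=proj(p,[[575,-313,s["eef_pos"][2]+5]])[0].astype(int); print(u,v)
    x0=max(0,min(u-50,540));y0=max(0,v-55)
    cv2.imwrite(f"pics/p4{n}.png",cv2.resize(p["img"][y0:y0+100,x0:x0+100,::-1],None,fx=4,fy=4,interpolation=2))
a,b=cv2.imread("pics/p4top.png"),cv2.imread("pics/p4scene.png"); cv2.imwrite("pics/p4.png",np.hstack([a,b]))
E
python3 go.py "[(581,-312.6,15.5,-172.9,1,4)]"
```

```text
[ 580.6 -313.2   56.4]
444 175
210 262
t 18.90 [ 580.8 -313.2   56.9] rot [ -90.    -0.  -172.5] F [ 0.  -0.6 -1.3] op 0.318
[[[-0.01,1.04,-0.01],[0.0,0.1,0.0],1],[[-0.01,1.03,-0.02],[0.0,0.1,0.0],1],[[0.0,1.04,-0.01],[0.0,0.1,0.0],1],[[-0.01,1.03,-0.02],[0.0,0.1,0.0],1]]
```

View pics/p4.png

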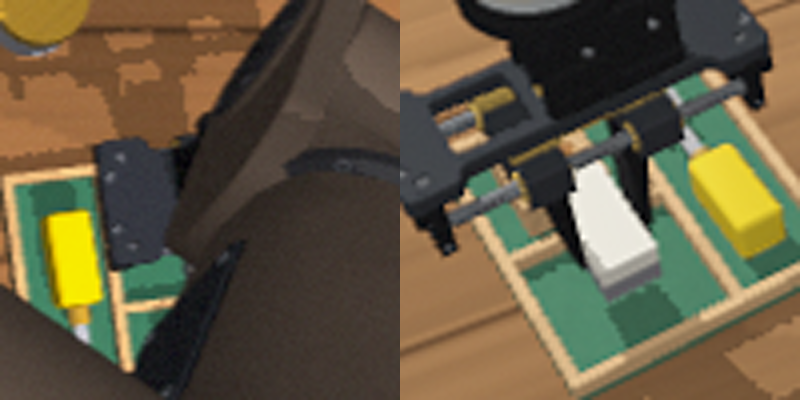

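```bash
python3 - <<'E'
from h import *
p=read_camera("scene")
for u,v,z in [(600,265,71),(660,240,71),(606,297,47.5),(663,268,47.5)]: print(px2w(p,160+(u-400)/4,207+v/4,z))
# bay inside corners (fence tops z=15), far/right outer tray corner
for u,v in [(578,393),(794,298)]: print(px2w(p,160+(u-400)/4,207+v/4,15))
E
```

```text
[ 609.9 -323.    71. ]
[ 608.4 -291.8   71. ]
[ 611.1 -324.2   47.5]
[ 606.8 -293.2   47.5]
[ 635.6 -351.7   15. ]
[ 630.1 -234.9   15. ]
```

Stone centre works out at ≈(574.6,-312.3) against bay centre (575.8,-313.2). Lowering.

apply_moves([
  [[0, 1.1, 0], [0, 0, 0], 1],
  [[0, 1.1, 0], [0, 0, 0], 1],
  [[0, 1, 0], [0, 0, 0], 1],
  [[0, 0.5, 0], [0, 0, 0], 1],
  [[0, 0, 0], [0, 0, 0], 1],
])

```text
t: 19.58
eef_pos: [580.8, -312.5, 17.0]
tcp_rot: [-1.571, -0.0, -3.01]
ft_force: [0.9, 0.0, -0.4]
opening: 0.31
```

```bash
python3 go.py "[(581,-312.6,15.5,-172.9,1,1)]"
```

```text
t 19.57 [ 580.8 -312.5   17. ] rot [ -90.    -0.  -172.5] F [ 0.9  0.  -0.4] op 0.31
[[[-0.02,0.15,0.01],[0.0,0.4,0.0],1]]
```

apply_moves([
  [[0, 0.1, 0], [0, 0, 0], 1],
  [[0, 0, 0], [0, 0, 0], 4.4],
  [[0, 0, 0], [0, 0, 0], 4.4],
  [[0, -2, 0], [0, 0, 0], 4.4],
  [[0, -3, 0], [0, 0, 0], 4.4],
])

```text
t: 20.2
eef_pos: [580.6, -312.5, 68.0]
tcp_rot: [-1.572, -0.001, -3.011]
ft_force: [0.0, 0.1, 1.1]
opening: 0.46
```

```bash
python3 go.py "[(579,-78.5,65,-164.2,4.4,5)]"
```

```text
t 20.20 [ 580.6 -312.5   68. ] rot [ -90.    -0.1 -172.5] F [0.  0.1 1.1] op 0.46
[[[-0.58,0.06,-4.64],[0.0,-1.7,0.0],4.4],[[-0.72,0.06,-4.63],[0.0,-1.6,0.0],4.4],[[-0.84,0.06,-4.6],[0.0,-1.7,0.0],4.4],[[-0.98,0.07,-4.58],[0.0,-1.6,0.0],4.4],[[-1.11,0.06,-4.54],[0.1,-1.7,0.1],4.4]]
```

apply_moves([
  [[-0.6, 0, -4.6], [0, -1.7, 0], 4.4],
  [[-0.7, 0, -4.6], [0, -1.6, 0], 4.4],
  [[-0.8, 0, -4.6], [0, -1.7, 0], 4.4],
  [[-1, 0, -4.6], [0, -1.6, 0], 4.4],
  [[-0.8, 0, -3.5], [0, -1.4, 0], 4.4],
])

```text
t: 20.82
eef_pos: [581.2, -87.8, 78.3]
tcp_rot: [-1.562, 0.01, -2.871]
ft_force: [-0.1, 0.4, 0.0]
opening: 0.462
```

```bash
python3 go.py "[(579,-78.5,14,-164.2,4.4,4)]"; python3 -c "
from seg import *
p=read_camera('top'); im=p['img'][:,:,::-1]; cv2.imwrite('pics/t5.png',cv2.resize(im[110:260,260:460],None,fx=4,fy=4,interpolation=2))"
```

```text
t 20.82 [581.2 -87.8  78.3] rot [ -89.5    0.6 -164.5] F [-0.1  0.4  0. ] op 0.462
[[[0.01,1.6,-0.25],[-0.1,-0.1,-0.1],4.4],[[0.0,1.61,-0.25],[-0.1,-0.1,-0.2],4.4],[[0.0,1.61,-0.25],[-0.1,-0.1,-0.1],4.4],[[-0.01,1.6,-0.24],[-0.2,0.0,-0.2],4.4]]
```

View pics/t5.png

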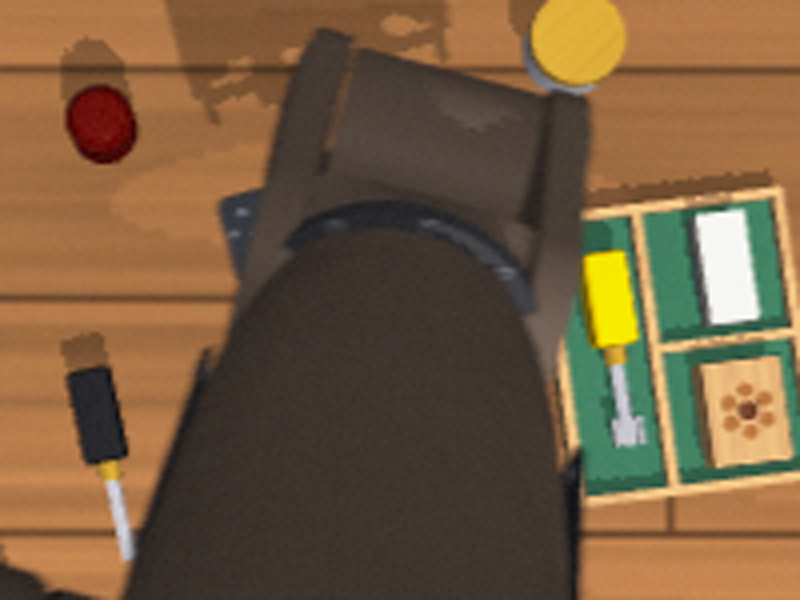

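The green kit looks right: stone at crop (728,265), plaque at (748,410), gouge in the trough. The chisel is unmoved. Correcting 9 mm in y, then descending on the V-tool.

apply_moves([
  [[0, 1.6, -0.5], [-0.1, -0.1, -0.1], 4.4],
  [[0, 1.6, -0.4], [-0.1, -0.1, -0.2], 4.4],
  [[0, 1.6, -0.1], [-0.1, 0, -0.1], 4.4],
  [[0, 1, 0], [-0.2, 0, -0.2], 4.4],
  [[0, 0, 0], [0, 0, 0], 4.4],
])

```text
t: 21.5
eef_pos: [578.8, -76.1, 17.4]
tcp_rot: [-1.572, -0.001, -2.866]
ft_force: [0.0, -0.4, 0.2]
opening: 0.461
```

```bash
python3 go.py "[(579,-78.5,14,-164.2,4.4,1)]"
```

```text
t 21.50 [578.8 -76.1  17.4] rot [ -90.1   -0.1 -164.2] F [ 0.  -0.4  0.2] op 0.461
[[[0.05,0.34,0.24],[0.1,0.0,0.1],4.4]]
```

apply_moves([
  [[0, 0.3, 0.1], [0, 0, 0], 4.4],
  [[0, 0, 0], [0, 0, 0], 1],
  [[0, 0, 0], [0, 0, 0], 1],
  [[0, 0, 0], [0, 0, 0], 1],
  [[0, 0, 0], [0, 0, 0], 1],
])

```text
t: 22.12
eef_pos: [579.6, -77.8, 15.1]
tcp_rot: [-1.571, 0.001, -2.867]
ft_force: [0.4, -0.6, -2.0]
opening: 0.292
```

```bash
python3 go.py "[(575,-75,80,-164.2,1,3),(561.5,397,80,-179.3,1,10),(561.5,397,80,-179.3,1,2)]"
```

```text
t 22.12 [579.6 -77.8  15.1] rot [ -90.     0.  -164.3] F [ 0.4 -0.6 -2. ] op 0.292
[[[0.12,-2.16,-0.13],[0.0,0.0,0.0],1],[[0.12,-2.16,-0.13],[0.0,0.0,0.0],1],[[0.13,-2.17,-0.13],[0.0,-0.1,0.0],1],[[-1.16,0.0,-4.58],[0.0,1.5,0.0],1],[[-1.04,0.0,-4.61],[0.0,1.5,0.0],1]]
[[[-0.92,0.0,-4.63],[0.0,1.5,0.0],1],[[-0.8,0.0,-4.65],[0.0,1.5,0.0],1],[[-0.67,0.0,-4.67],[0.0,1.5,0.0],1],[[-0.55,0.0,-4.69],[0.0,1.5,0.0],1],[[-0.43,0.0,-4.7],[0.0,1.5,0.0],1]]
[[[-0.3,0.0,-4.72],[0.0,1.5,0.0],1],[[-0.18,0.01,-4.72],[0.0,1.6,0.0],1],[[-0.05,0.0,-4.72],[0.0,1.5,0.0],1],[[0.0,0.0,0.0],[0.0,0.0,0.0],1],[[0.0,0.0,0.0],[0.0,0.0,0.0],1]]
```

apply_moves([
  [[0.1, -2.2, -0.1], [0, 0, 0], 1],
  [[0.1, -2.2, -0.1], [0, 0, 0], 1],
  [[0.1, -2.2, -0.1], [0, 0, 0], 1],
  [[-1.2, 0, -4.6], [0, 1.5, 0], 1],
  [[-1, 0, -4.6], [0, 1.5, 0], 1],
])

```text
t: 22.75
eef_pos: [573.6, 18.6, 83.5]
tcp_rot: [-1.571, 0.001, -2.925]
ft_force: [0.3, 0.3, -0.8]
opening: 0.293
```

apply_moves([
  [[-0.9, 0, -4.6], [0, 1.5, 0], 1],
  [[-0.8, 0, -4.6], [0, 1.5, 0], 1],
  [[-0.7, 0, -4.7], [0, 1.5, 0], 1],
  [[-0.5, 0, -4.7], [0, 1.5, 0], 1],
  [[-0.4, 0, -4.7], [0, 1.5, 0], 1],
])

```text
t: 23.38
eef_pos: [567.8, 261.7, 84.4]
tcp_rot: [-1.571, 0.003, -3.061]
ft_force: [0.9, -0.7, -0.6]
opening: 0.291
```

```bash
python3 go.py "[(561.5,397,70,-179.3,1,4),(561.5,397,70,-179.3,1,1)]"
```

```text
t 23.38 [567.8 261.7  84.4] rot [ -90.     0.2 -175.4] F [ 0.9 -0.7 -0.6] op 0.291
[[[-0.11,0.36,-3.38],[0.0,1.0,0.0],1],[[-0.06,0.36,-3.39],[0.0,1.0,-0.1],1],[[0.0,0.36,-3.39],[0.0,1.0,0.0],1],[[0.07,0.36,-3.38],[0.0,0.9,-0.1],1],[[0.0,0.0,0.0],[0.0,0.0,0.0],1]]
```

apply_moves([
  [[-0.1, 0.4, -3.4], [0, 1, 0], 1],
  [[-0.1, 0.4, -3.4], [0, 1, 0], 1],
  [[0, 0.4, -3.4], [0, 1, 0], 1],
  [[0.1, 0.4, -2.6], [0, 0.8, -0.1], 1],
  [[0, 0, 0], [0, 0, 0], 1],
])

```text
t: 24.0
eef_pos: [559.7, 397.3, 67.7]
tcp_rot: [-1.571, 0.001, -3.125]
ft_force: [-0.7, 0.2, -0.5]
opening: 0.293
```

```bash
python3 go.py "[(561.5,397,20.5,-179.3,1,4)]";  python3 -c "
from seg import *
p=read_camera('scene'); im=p['img'][:,:,::-1]; cv2.imwrite('pics/s6.png',cv2.resize(im[110:230,370:530],None,fx=5,fy=5,interpolation=2))"
```

```text
t 24.00 [559.7 397.3  67.7] rot [ -90.     0.1 -179.1] F [-0.7  0.2 -0.5] op 0.293
[[[-0.04,1.18,0.01],[0.0,0.1,0.0],1],[[-0.05,1.18,0.01],[0.0,0.0,0.0],1],[[-0.04,1.18,0.01],[0.0,0.1,0.0],1],[[-0.05,1.18,0.0],[0.0,0.0,-0.1],1]]
```

View pics/s6.png

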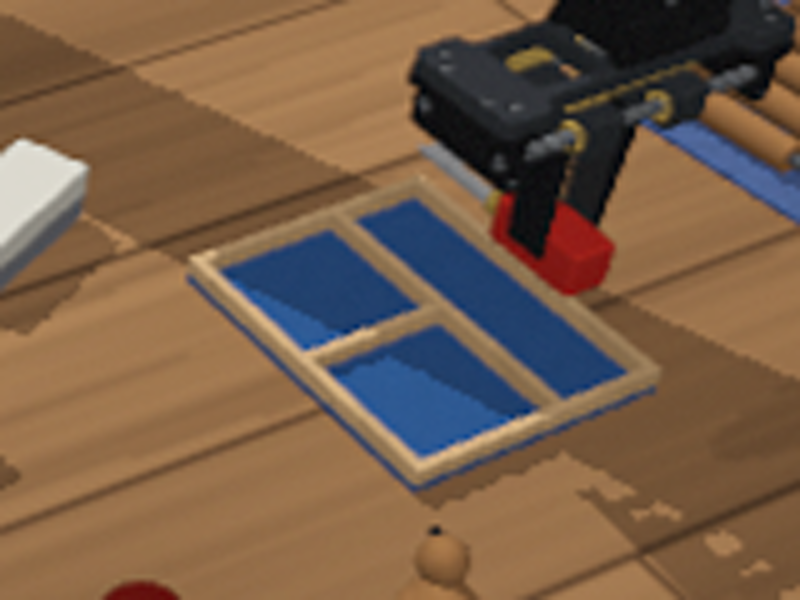

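```bash
python3 - <<'E'
from h import *
p=read_camera("scene")
f=lambda u,v,z: print((u,v),px2w(p,370+u/5,110+v/5,z))
f(575,293,53); f(612,262,75)   # handle end corners
for c in [(192,262),(418,182),(658,372),(415,468)]: f(*c,15)  # outer tray top corners
E
```

```text
(575, 293) [591.  391.9  53. ]
(612, 262) [598.9 401.6  75. ]
(192, 262) [446.5 266.7  15. ]
(418, 182) [445.  419.3  15. ]
(658, 372) [627.3 426.2  15. ]
(415, 468) [627.3 271.7  15. ]
```

apply_moves([
  [[0, 1.2, 0.1], [0, -0.2, 0], 1],
  [[0, 1.2, 0.1], [0, -0.2, 0], 1],
  [[0, 1.2, 0], [0, -0.1, 0], 1],
  [[0, 0.7, 0], [0, 0, 0], 1],
  [[0, 0, 0], [0, 0, 0], 1],
])

```text
t: 24.72
eef_pos: [560.7, 390.4, 21.6]
tcp_rot: [-1.57, -0.0, -3.12]
ft_force: [0.1, 1.0, -0.6]
opening: 0.293
```

```bash
python3 go.py "[(561.5,395.5,20.5,-178.5,1,1)]"; python3 -c "
from seg import *
p=read_camera('scene'); im=p['img'][:,:,::-1]; q=read_camera('top')['img'][:,:,::-1]
cv2.imwrite('pics/s7.png',np.hstack([cv2.resize(im[120:220,400:510],None,fx=4,fy=4,interpolation=2),cv2.resize(q[145:245,140:230],None,fx=4,fy=4,interpolation=2)]))"
```

```text
t 24.73 [560.7 390.4  21.6] rot [ -90.    -0.  -178.8] F [ 0.1  1.  -0.6] op 0.293
[[[-0.09,0.11,-0.51],[0.0,-0.3,0.0],1]]
```

View pics/s7.png

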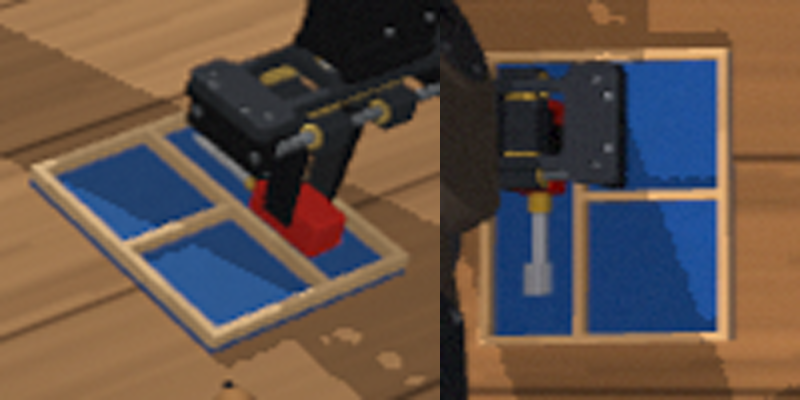

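The V-tool is in the trough, slightly towards the divider. I'll shift it 4 mm, then lower and release.

apply_moves([
  [[0, 0, -0.4], [0, 0, 0], 1],
  [[0, 0.1, 0], [0, 0, 0], 1],
  [[0, 0, 0], [0, 0, 0], 4.2],
  [[0, 0, 0], [0, 0, 0], 4.2],
  [[0, -1, 0], [0, 0, 0], 4.4],
])

```text
t: 25.45
eef_pos: [561.0, 395.4, 32.6]
tcp_rot: [-1.571, 0.002, -3.12]
ft_force: [0.2, -0.3, 0.1]
opening: 0.458
```

apply_moves([
  [[0, -3, 0], [0, 0, 0], 5],
  [[0, -5, 0], [0, 0, 0], 6],
  [[0, 0, 0], [0, 0, 0], 6.5],
  [[0, 0, 0], [0, 0, 0], 6.5],
  [[0, 0, 0], [0, 0, 0], 6.5],
])

```text
t: 26.08
eef_pos: [561.1, 395.3, 117.1]
tcp_rot: [-1.572, 0.003, -3.12]
ft_force: [0.2, -0.1, 0.4]
opening: 0.682
```

```bash
python3 - <<'E'
from h import *
for n in("top","scene"):
    p=read_camera(n)
    for d in nets.mark_of(p,"knob_blank")[:1]: print(n,d["confidence"],w(p,d["point"]))
E
python3 go.py "[(667,85,95,-170,6.5,7),(667,85,80,-170,6.5,3)]"
```

```text
top 0.66 [664.3  83.5   2.5]
t 26.27 [561.  395.3 116.8] rot [ -90.     0.2 -178.7] F [ 0.6  0.5 -0.5] op 0.685
[[[-1.42,0.31,4.46],[0.0,-1.2,0.0],6.5],[[-1.32,0.31,4.49],[0.0,-1.3,0.0],6.5],[[-1.22,0.31,4.52],[0.0,-1.2,0.0],6.5],[[-1.12,0.31,4.55],[0.0,-1.3,0.0],6.5],[[-1.02,0.31,4.57],[0.0,-1.2,-0.1],6.5]]
[[[-0.93,0.31,4.6],[0.0,-1.3,0.0],6.5],[[-0.82,0.31,4.61],[0.0,-1.2,-0.1],6.5],[[0.0,0.5,0.0],[0.0,0.0,0.0],6.5],[[0.0,0.5,0.0],[0.0,0.0,0.0],6.5],[[0.0,0.5,0.0],[0.0,0.0,0.0],6.5]]
```

apply_moves([
  [[-1.4, 0.2, 4.5], [0, -1.2, 0], 6.5],
  [[-1.3, 0.2, 4.5], [0, -1.3, 0], 6.5],
  [[-1.2, 0.2, 4.5], [0, -1.2, 0], 6.5],
  [[-1.1, 0.2, 4.5], [0, -1.3, 0], 6.5],
  [[-1, 0.2, 4.6], [0, -1.2, 0], 6.5],
])

```text
t: 26.9
eef_pos: [636.7, 170.7, 104.1]
tcp_rot: [-1.571, 0.0, -3.002]
ft_force: [0.5, -0.7, -0.0]
opening: 0.682
```

apply_moves([
  [[-0.9, 0.2, 4.6], [0, -1.3, 0], 6.5],
  [[-0.6, 0.2, 3.4], [0, -1.1, 0], 6.5],
  [[0, 0, 0], [0, 0, 0], 6.5],
  [[0, 0, 0], [0, 0, 0], 6.5],
  [[0, 0, 0], [0, 0, 0], 6.5],
])

```text
t: 27.52
eef_pos: [663.9, 89.2, 97.8]
tcp_rot: [-1.572, -0.003, -2.962]
ft_force: [-0.3, 0.7, -0.3]
opening: 0.682
```

```bash
python3 go.py "[(666,84.5,70,-170,6.5,5),(666,84.5,20,-170,6.5,5)]"; python3 -c "
from seg import *
p=read_camera('scene'); im=p['img'][:,:,::-1]
cv2.imwrite('pics/s8.png',cv2.resize(im[120:270,330:530],None,fx=4,fy=4,interpolation=2))"
```

```text
t 27.52 [663.9  89.2  97.8] rot [ -90.    -0.2 -169.7] F [-0.3  0.7 -0.3] op 0.682
[[[-0.03,0.56,0.1],[0.0,0.1,0.0],6.5],[[-0.02,0.56,0.1],[0.0,0.0,0.0],6.5],[[-0.03,0.55,0.1],[0.0,0.1,0.1],6.5],[[-0.02,0.56,0.1],[0.0,0.0,0.0],6.5],[[-0.03,0.55,0.1],[0.0,0.1,0.1],6.5]]
[[[0.0,1.0,0.0],[0.0,0.0,0.0],6.5],[[0.0,1.0,0.0],[0.0,0.0,0.0],6.5],[[0.0,1.0,0.0],[0.0,0.0,0.0],6.5],[[0.0,1.0,0.0],[0.0,0.0,0.0],6.5],[[0.01,1.0,0.0],[0.0,0.0,0.0],6.5]]
```

View pics/s8.png

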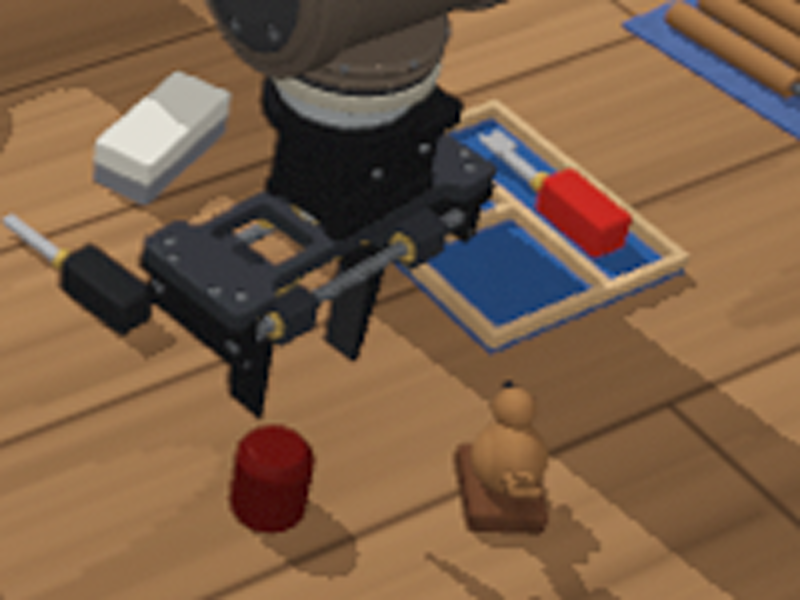

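The V-tool lies in the blue trough and the knob is free with room on both sides. Descending on the knob.

apply_moves([
  [[-0.1, 1, 0.3], [0, 0, 0], 6.5],
  [[-0.1, 1.6, 0.1], [0, 0, 0], 6.5],
  [[0, 1.6, 0], [0, 0, 0], 6.5],
  [[0, 1.6, 0], [0, 0, 0], 6.5],
  [[0, 1.4, 0], [0, 0, 0], 6.5],
])

```text
t: 28.2
eef_pos: [666.0, 87.2, 20.8]
tcp_rot: [-1.572, -0.003, -2.96]
ft_force: [0.2, 0.2, 0.9]
opening: 0.685
```

apply_moves([
  [[0, 0, 0], [0, 0, 0], 6.5],
  [[0, 0, 0], [0, 0, 0], 3],
  [[0, 0, 0], [0, 0, 0], 3],
  [[0, 0, 0], [0, 0, 0], 3],
  [[0, 0, 0], [0, 0, 0], 3],
])

```text
t: 28.82
eef_pos: [666.1, 87.1, 20.6]
tcp_rot: [-1.572, -0.003, -2.96]
ft_force: [-0.9, 0.5, -1.2]
opening: 0.46
```

```bash
python3 go.py "[(660,90,70,-170,3,3),(577,319.5,80,-178.5,3,7)]"
```

```text
t 28.82 [666.1  87.1  20.6] rot [ -90.1   -0.2 -169.6] F [-0.9  0.5 -1.2] op 0.46
[[[0.19,-1.64,-0.13],[0.0,0.1,0.1],3],[[0.19,-1.65,-0.13],[0.0,0.1,0.0],3],[[0.18,-1.64,-0.14],[0.1,0.2,0.1],3],[[0.6,-0.15,-3.43],[0.0,1.2,0.0],3],[[0.67,-0.15,-3.42],[0.0,1.2,0.0],3]]
[[[0.74,-0.15,-3.41],[0.0,1.2,0.0],3],[[0.81,-0.14,-3.39],[0.0,1.2,0.0],3],[[0.89,-0.15,-3.37],[0.0,1.2,0.0],3],[[0.96,-0.14,-3.35],[0.0,1.2,0.0],3],[[1.02,-0.15,-3.34],[0.0,1.3,0.0],3]]
```

apply_moves([
  [[0.2, -1.6, -0.1], [0, 0, 0], 3],
  [[0.2, -1.6, -0.1], [0, 0, 0], 3],
  [[0.2, -1.6, -0.1], [0, 0, 0], 3],
  [[0.6, -0.1, -3.4], [0, 1.2, 0], 3],
  [[0.7, -0.1, -3.4], [0, 1.2, 0], 3],
])

```text
t: 29.45
eef_pos: [636.0, 153.5, 77.8]
tcp_rot: [-1.571, 0.001, -3.007]
ft_force: [0.5, 0.5, 0.1]
opening: 0.456
```

apply_moves([
  [[0.7, 0, -3.4], [0, 1.2, 0], 3],
  [[0.8, 0, -3.4], [0, 1.2, 0], 3],
  [[0.9, 0, -3.4], [0, 1.2, 0], 3],
  [[1, 0, -3], [0, 1.2, 0], 3],
  [[0.7, 0, -1.5], [0, 1.2, 0], 3],
])

```text
t: 30.08
eef_pos: [579.0, 302.1, 84.7]
tcp_rot: [-1.573, 0.007, -3.114]
ft_force: [-0.1, 0.3, -1.5]
opening: 0.458
```

```bash
python3 go.py "[(578,320.5,60,-178.5,3,4)]"
```

```text
t 30.07 [579.  302.1  84.7] rot [ -90.1    0.4 -178.4] F [-0.1  0.3 -1.5] op 0.458
[[[0.02,0.62,-0.46],[0.0,0.0,-0.1],3],[[0.01,0.62,-0.46],[0.0,0.0,-0.1],3],[[0.02,0.62,-0.46],[0.1,0.0,-0.1],3],[[0.01,0.62,-0.46],[0.0,0.1,-0.1],3]]
```

apply_moves([
  [[0, 0.7, -0.7], [0, 0, -0.1], 3],
  [[0, 0.8, -0.6], [0, 0, -0.1], 3],
  [[0, 1, -0.3], [0, 0, -0.1], 3],
  [[0, 1, 0], [0, 0, -0.1], 3],
  [[0, 0, 0], [0, 0, 0], 3],
])

```text
t: 30.7
eef_pos: [579.1, 318.3, 48.4]
tcp_rot: [-1.573, 0.0, -3.113]
ft_force: [-0.4, 0.4, -0.3]
opening: 0.46
```

```bash
python3 go.py "[(578,320.5,26.5,-178.5,3,3)]"
```

```text
t 30.70 [579.1 318.3  48.4] rot [ -90.1    0.  -178.4] F [-0.4  0.4 -0.3] op 0.46
[[[0.03,0.73,-0.07],[0.0,0.0,0.0],3],[[0.04,0.73,-0.07],[0.1,0.1,0.0],3],[[0.03,0.73,-0.08],[0.0,0.0,0.0],3]]
```

apply_moves([
  [[0, 0.8, -0.1], [0, 0, 0], 3],
  [[0, 0.8, -0.1], [0, 0, 0], 3],
  [[0, 0.4, 0], [0, 0, 0], 3],
  [[0, 0, 0], [0, 0, 0], 3],
  [[0, 0, 0], [0, 0, 0], 3],
])

```text
t: 31.32
eef_pos: [579.4, 320.0, 27.1]
tcp_rot: [-1.573, 0.0, -3.114]
ft_force: [-0.4, 0.7, -0.5]
opening: 0.457
```

apply_moves([
  [[0, 0.1, 0], [0, 0, 0], 3],
  [[0, 0, 0], [0, 0, 0], 6.2],
  [[0, 0, 0], [0, 0, 0], 6.2],
  [[0, 0, 0], [0, 0, 0], 6.2],
  [[0, -1.5, 0], [0, 0, 0], 6.2],
])

```text
t: 31.95
eef_pos: [579.3, 319.9, 41.6]
tcp_rot: [-1.573, -0.0, -3.114]
ft_force: [0.7, 0.0, 0.7]
opening: 0.648
```

apply_moves([
  [[0, -3, 0], [0, 0, 0], 6.2],
  [[0, -5, 0], [0, 0, 0], 6.2],
  [[0, -4, -1], [0, 0, 0], 6.2],
  [[5, 0, 0], [0, 0, 0], 6.2],
  [[5, 0, 0], [0, 0, 0], 6.2],
])

```text
t: 32.58
eef_pos: [479.9, 327.2, 171.1]
tcp_rot: [-1.576, 0.007, -3.116]
ft_force: [-0.6, 1.3, -0.4]
opening: 0.651
```

apply_moves([
  [[1, -1, 5.5], [0, 0, 0], 6.2],
  [[0, 0, 6], [0, 0, 0], 6.2],
  [[0, 0, 6], [0, 0, 0], 6.2],
  [[0, 0, 6], [0, 0, 0], 6.2],
  [[0, 0, 0], [0, 0, 0], 6.2],
])

```text
t: 33.2
eef_pos: [473.5, 86.9, 186.3]
tcp_rot: [-1.577, 0.015, -3.111]
ft_force: [-0.3, 0.1, -0.2]
opening: 0.656
```

```bash
python3 go.py "[]"; python3 -c "
from h import *
a=read_camera('top')['img'][:,:,::-1]; b=read_camera('scene')['img'][:,:,::-1]
cv2.imwrite('pics/f.png',np.vstack([cv2.resize(a[90:260,140:480],(800,400),interpolation=2),]))
c=cv2.resize(b[125:225,400:520],(480,400),interpolation=2); d=cv2.resize(b[210:310,160:280],(480,400),interpolation=2)
cv2.imwrite('pics/g.png',cv2.resize(np.hstack([c,d]),(800,333)))"
```

```text
t 33.20 [473.5  86.9 186.3] rot [ -90.4    0.9 -178.2] F [-0.3  0.1 -0.2] op 0.656
```

View pics/f.png

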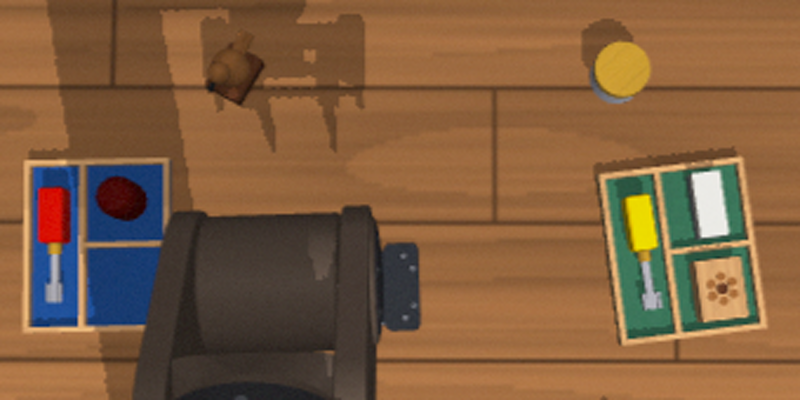

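View pics/g.png

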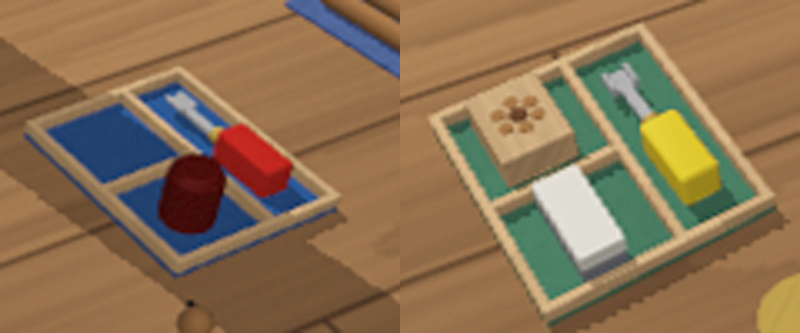

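```bash
python3 - <<'E'
from seg import *
p=read_camera("top"); M=masks(p)
def loc(c,tr,yaw): 
    d=np.array(c)-tr; a=np.radians(yaw); return np.array([np.cos(a)*d[0]+np.sin(a)*d[1],-np.sin(a)*d[0]+np.cos(a)*d[1]])
for z in (29,):
    m=M["white"][0]; k=np.zeros_like(m); k[150:205,400:470]=m[150:205,400:470]
    r=rect(p,k,z)[1]; print("stone",r,loc(r[:2],(527,-289),7.1))
for n in ("stone","plaque","gouge_yellow","knob_blank","vtool_red"):
  for d in nets.mark_of(p,n)[:3]:
    W=w(p,d["point"]); print(n,round(d["confidence"],2),W, loc(W[:2],(527,-289),7.1) if W[1]<-150 else loc(W[:2],(532,350),1.5))
q=read_camera("scene")
for n in ("stone","plaque","knob_blank","vtool_red"):
  for d in nets.mark_of(q,n)[:2]:
    W=w(q,d["point"]); print("scene",n,round(d["confidence"],2),W, loc(W[:2],(527,-289),7.1) if W[1]<-150 else loc(W[:2],(532,350),1.5))
b=q["img"][:,:,::-1]; cv2.imwrite("pics/g2.png",cv2.resize(b[235:305,175:275],None,fx=8,fy=8,interpolation=2))
E
```

```text
stone [ 576.7 -314.1   73.9   34.9    7.4] [ 46.2 -31. ]
stone 0.56 [ 580.3 -312.2    4. ] [ 50.  -29.6]
plaque 0.96 [ 487.  -326.3    6. ] [-44.3 -32.1]
gouge_yellow 0.97 [ 521.8 -248.2    3.5] [-0.1 41.2]
knob_blank 0.63 [577.7 322.    5.7] [ 45.  -29.2]
vtool_red 0.83 [ 285.4 -190.4    1.5] [-227.6  127.7]
vtool_red 0.82 [534.8 396.4   1.9] [ 4.  46.3]
vtool_red 0.63 [ 578.1 -314.3    3.5] [ 47.6 -31.5]
scene stone 0.69 [ 577.8 -313.4    4.9] [ 47.4 -30.4]
scene stone 0.56 [367.1 191.2  -2.2] [-169.  -154.4]
scene plaque 0.93 [ 488.2 -323.7    0.8] [-42.8 -29.6]
scene knob_blank 0.67 [580.8 321.3   1.6] [ 48.  -29.9]
scene vtool_red 0.82 [530.9 394.9   6.5] [ 0.1 44.9]
scene vtool_red 0.79 [ 282.9 -193.4   -2.5] [-230.5  125. ]
```

View pics/g2.png

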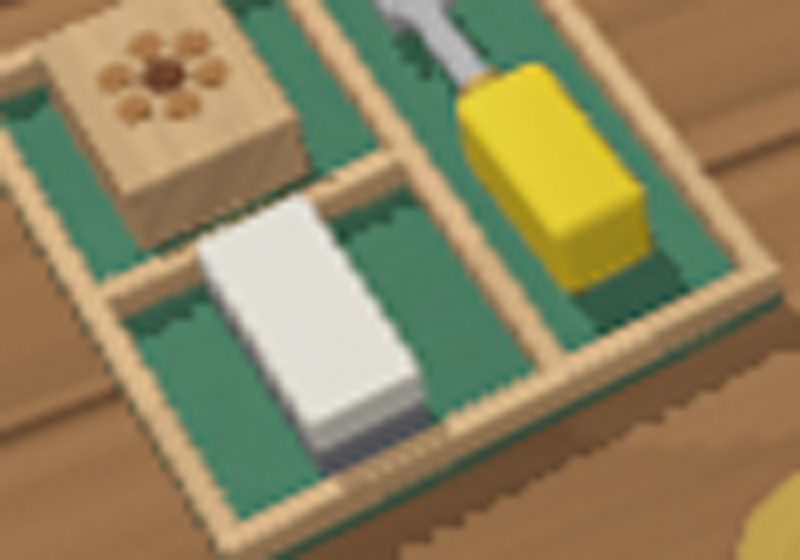

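Every piece is within its bay or trough by a few mm and sits level. Handing in.

```bash
python3 -c "
from cell import env; print(env.job_done())"
```

```text
the job is handed in; nothing more can be done
None
```

Both kits are made up and the job is handed in after about 33 s of robot time, out of the 122 s allowed.

- **Green tray:** it holds the gouge in the trough, the plaque in the near bay and the 70 x 30 mm stone in the far bay.
- **Blue tray:** it holds the V-tool (the one farther from the base) in the trough and the knob in the far bay.

**Last checks:** the networks on both cameras put the stone, plaque, V-tool and knob within about 5 mm of their bay or trough middles. The gouge was checked by the top camera only and was also within about 5 mm. Everything looked flat and the right side up in the final pictures. The bird and tin look unmoved. The chisel was hidden behind the arm in the last top view, but was undisturbed in the view before the knob was picked up.

**Disagreements:**
- The two cameras differed by about 5 mm on where the blue tray is. I used the average, which is inside the clearances.
- In the last top view, one extra low-confidence V-tool report (0.63) fell on the stone in the green tray. I took it as false.

The first grip on the gouge was too low, so I redid it about 6 mm higher before lifting.

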